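Open the gas-cylinder bay

TASK

Open the yellow cylinder bay so that its gas cylinders can be changed: by its red thumb plate, lift the gravity latch bar out of its catch, gently and without forcing it against the catch, swing the gate wide open to about a right angle, then let go so that the bar drops back down. The catch's height differs from bay to bay, so feel for it. Leave the cylinders and everything else on the bench where they are.

Things in the scene. Friction and masses are not known exactly. Their poses are not given: they have to be found in the camera images.
- bay: yellow steel pen for two small gas cylinders, fixed to the bench, 270 mm wide, 150 mm deep, walls 138 mm high. Origin on the bench under the gate's vertical hinge axis; x points into the pen, y along the closed gate towards its hinge side (the closed gate runs from the hinge to -y), z up. The gate opens to the -x side, the front.
- gate (a joint): angle of the yellow barred gate (200 mm wide, 15 mm thick, top edge 190 mm above the bench) about the vertical line through the bay's origin: 0 closed, grows to 1.75 rad as the free end swings out to the bay's -x side (clockwise seen from above). It stays where it is left.
- latch_bar (a joint): lift angle of the dark steel latch bar: 0 at rest, level; grows to 0.6 rad as the thumb plate end is lifted; gravity lets it fall back (1 to 2 N at the plate). The bar, 12 mm square, lies along the gate's front, centre line 16 mm in front of the gate's mid plane, and reaches from its pivot 165 mm away from the hinge, 35 mm past the gate's free edge, into the catch.
- latch_pivot (a point): brass pivot of the latch bar on the front of the gate, 70 mm from the hinge axis along the gate, 201 mm above the bench. Its axes turn with the bar (with gate and bar at 0 they equal the bay's: the bar turns about x, which is square to the gate, and runs along -y).
- thumb_plate (a point): grip point on the red thumb plate standing up from the bar: 10 mm thick (its x axis, square to the gate), 30 mm wide (y, along the bar), 42 mm high; top 12 mm above this point, foot (the bar's top) 30 mm below. The point lies 100 mm along the bar from the pivot, 36 mm above the bar's centre line. Pinch it from above, fingers closing square to the gate.
- catch_post: fixed yellow post, 24 x 20 mm, 270 mm high, beside the gate's free edge, carrying the catch on its front; origin at its foot, 8 mm above the bench, 223 mm from the hinge axis; axes as the bay's. Its catch is a steel C open to the front: a lip in front of the bar that stops the gate (4 mm of play) and a black rubber roof above. It must not be pressed with more than 12 N.
- catch_zone (a point): point on the post's front (not on the catch), 153 mm along the bar from its pivot, 225 mm up. The catch (8 mm wide) is clamped near here at an unmeasured height: lip top 10 to 42 mm above the resting bar's underside. Between lip top and roof is a 20 mm window for the 12 mm bar. Too low it jams on the lip, too high it presses the roof; a light touch on the roof, then 2 mm lower, is free.
- cyl_a: aluminium gas cylinder with a green band, 62 mm across, 190 mm high, standing loose in the pen; origin at its foot
- cyl_b: the same with a red band
- detector: black hand-held gas detector 115 x 62 x 32 mm lying on the bench, bystander; origin at its underside
- carton: orange carton 120 x 70 x 55 mm, bystander
- meter: grey hand-held meter 145 x 50 x 28 mm, bystander
- oil: blue bottle 48 mm across, 150 mm high, bystander
- driver: screwdriver lying on the bench, bystander
Not all that is in view belongs to the job. Leave any orange or purple look-alike of the cyl_b alone.

How it is judged:
By the outcome, as a careful person would: the job done as asked, in the order asked, and still so for the second after the job is handed in, with the robot touching nothing.
It also fails if it takes over 64 s, if anything falls off the work surface, if the arm or the gripper's body presses on something with over 40 N, if the wrist force passes 120 N, or if a joint passes its speed limit or range.

ROBOT

A 7-joint arm with a two-finger parallel gripper is mounted at the origin on the work surface. World frame = base frame: x ahead of the robot, y to its left, z up, the work surface at z = 0. Lengths are in m, angles in rad, forces in N, time in s.
With the tool pointing down it reaches from about 0.4 to 0.85 m from the base axis. Payload 4.5 kg.
Tool frame: the origin (TCP) lies midway between the tips of the shut fingers; the grasp point (between the pads) lies 19 mm behind it; z points along the fingers, y is the line along which they close (so a half turn about z gives the same grasp; the last joint's range is limited). The gripper opens to 88 mm and grips with 3 to 60 N. Pads are 18 mm wide; open, the fingers measure 123 mm over their backs; the gripper's body (75 mm by 187 mm) begins 45 mm behind the grasp point.
Start: joints at [-1.268, 0.689, -0.195, 1.565, 0.157, 0.902, -0.215], TCP at [0.166, 0.603, 0.239] pointing down, gripper open.
Joint ranges: [-3.01, 3.01], [-0.46, 2.08], [-1.47, 1.51], [0.13, 2.56], [-1, 4.14], [0.04, 2.09], [-2.66, 2.66]. Speed limits (rad/s): [2.57, 2.57, 3.14, 3.14, 3.14, 3.14, 3.14].

INTERFACE

Orientations are given as a unit quaternion [x, y, z, w].
In Python, from plant import r gives the robot as it stands.
- The arm moves only by the tool carry_out, never from a script. Its argument "plan" is a list of rows, each an object with "rot": the turn, a rotation vector about the tool's x, y, z in rad, a list of three; "xyz": the shift along the tool's x, y, z in m, a list of three; "grip": the closure in counts, from 0 (fully open) to 255 (shut). In form: [{"rot": [wx, wy, wz], "xyz": [dx, dy, dz], "grip": grip}, ...]. A call has 1 to 8 rows; each row is the pose to reach, as a shift and turn from the pose commanded when the call began, along the tool's axes at that moment; what a row does not reach only later rows make up. A row lasts 1/12 s, in which the tool goes at most 41.7 mm and 7.16 degrees, less where a joint would pass 70% of its speed; a pose out of reach is approached as far as the arm can. A call with a gripper value outside its range is refused whole. The fingers move at their own pace and stop on an object; "squeeze" is the grip in N (left out, the last holds). Time passes only in rows, so rows that repeat a pose let the fingers close. It gives the time, the measured TCP pose, the force, the opening and the grip force at its end, in the units of the state.
- r.get_state(): the state, without advancing time (a new reading comes with each control period).
- r.snapshot(name): name is "side" or "top" or "wrist"; returns the picture (384x512x3 uint8, red, green, blue); there is no depth.
- r.camera_params(name): a dict with "fx", "fy", "cx", "cy" (pixels), "position" and "attitude" of the camera in the world; the wrist camera has in their place "hand_eye" (4x4, takes a point from camera to tool coordinates, whose origin is the TCP and whose axes are the flange's). Camera axes: x right, y down, z forward; pixel columns grow to the right and rows downward; lengths in m; the calibration is good to about 2 mm. A picture is of the moment at which its call begins: read the wrist's pose just before it. camera_params takes no time and is no camera call.
- r.finish_job(): hands the job in; it is judged then, once.
The state is a dict: "clock": time; "q": joint angles; "qd": joint speeds; "joint_torque": joint torques, N m; "tool_pos": TCP position; "eef_rot": TCP orientation; "contact_force": force on the tool from outside, world axes, zero at the start; "moment": the same for the moment, N m; "opening": opening from 0.0 (shut) to 1.0 (fully open); "finger_force": force on a finger pad.
Only numpy, scipy, OpenCV 4.12 (cv2) and the standard library are available. Lean on these libraries where they do the work, as an engineer would, in place of code of your own. Each camera call takes 0.05 s, during which the arm holds its last target. There are 200 camera calls.

## Working session

There is one attempt and no reset: what is moved stays moved. The work goes in short steps, Python scripts to look and compute and a tool call to move; the robot and the scene stay as the last step left them, time stands still between calls to the robot, and variables do not carry over. Pictures are saved under pics/ and viewed, at most 10 in all, crops included, and the job is handed in when it is done.

Besides the shell and the picture viewer there is one more tool, called after "Call:" as name(argument=value, ...), one argument or row to a line, values as JSON. carry_out: Moves the arm, as the interface text tells. Its arguments: {"type":"object","properties":{"plan":{"type":"array"},"squeeze":{"type":"number"}},"required":["plan"]}

```bash
ls; mkdir -p pics; python3 - <<'E'
from plant import r
import cv2
s=r.get_state();print(s)
for n in ("side","top","wrist"):
    cv2.imwrite(f"pics/{n}0.png",r.snapshot(n)[:,:,::-1]);print(n,r.camera_params(n))
E
```

```text
pics
{'clock': 0.0, 'q': array([-1.26818455,  0.68998903, -0.19450435,  1.56635579,  0.15730685,
        0.90246581, -0.21509272]), 'qd': array([-0.00105546, -0.00088613, -0.00040782, -0.00121118, -0.00049013,
        0.00104901,  0.0006339 ]), 'joint_torque': array([-7.22923214e-04, -5.27572846e+01, -1.26631591e+00, -1.53437537e+01,
       -5.24405739e-02,  6.46707922e-03,  1.75894606e-04]), 'tool_pos': array([0.16587693, 0.6019319 , 0.23790349]), 'eef_rot': array([ 1.33956960e-01,  9.90986730e-01, -9.11630251e-04, -5.28932143e-05]), 'contact_force': array([ 0.39928863, -0.11572729, -0.28952807]), 'moment': array([ 0.01263831, -0.01686082,  0.00160574]), 'finger_force': 0.0, 'opening': 0.9981045307470654}
side {'fx': 421.64122248207957, 'fy': 421.64122248207957, 'cx': 255.4027692743252, 'cy': 192.77219340878943, 'position': array([-0.13282643, -0.79468181,  1.04516633]), 'attitude': array([ 0.84865876, -0.31049903,  0.14779433, -0.40190236])}
top {'fx': 472.2594552525367, 'fy': 472.2594552525367, 'cx': 251.84772698833203, 'cy': 195.1628964758178, 'position': array([0.23614881, 0.00963922, 1.73034665]), 'attitude': array([ 0.72698178, -0.67898264,  0.07161231, -0.0731556 ])}
wrist {'fx': 323.9205303230346, 'fy': 323.9205303230346, 'cx': 253.8353567335165, 'cy': 193.75024617917688, 'hand_eye': array([[-1.63404205e-04, -9.59776726e-01, -2.80764331e-01,
         7.34669825e-02],
       [ 9.99998266e-01,  3.63972972e-04, -1.82621741e-03,
         3.77873693e-04],
       [ 1.85495159e-03, -2.80764143e-01,  9.59775002e-01,
        -1.45910738e-01],
       [ 0.00000000e+00,  0.00000000e+00,  0.00000000e+00,
         1.00000000e+00]])}
```

View pics/side0.png

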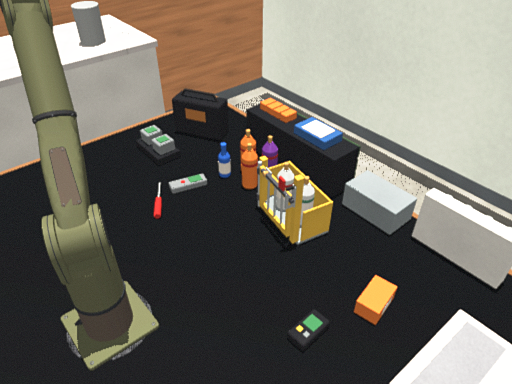

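View pics/top0.png

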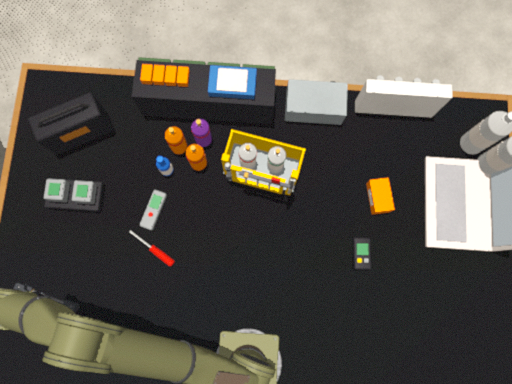

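The side view shows the bay around (295,200), with the red plate near (283,183). In the top view the bay is around (262,165), and the red plate near (277,181) is on the near (robot) side. I'll crop in closer.

```bash
python3 - <<'E'
import cv2,numpy as np
a=cv2.imread('pics/side0.png')[145:250,245:340];b=cv2.imread('pics/top0.png')[125:205,212:312]
a=cv2.resize(a,None,fx=4.2,fy=4.2,interpolation=cv2.INTER_CUBIC)
b=cv2.resize(b,(400,320),interpolation=cv2.INTER_CUBIC)
c=np.zeros((441,799,3),np.uint8);c[:,:399]=a[:441,:399];c[:320,399:]=b
cv2.imwrite('pics/crop0.png',c)
E
```

```text
(no output)
```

View pics/crop0.png

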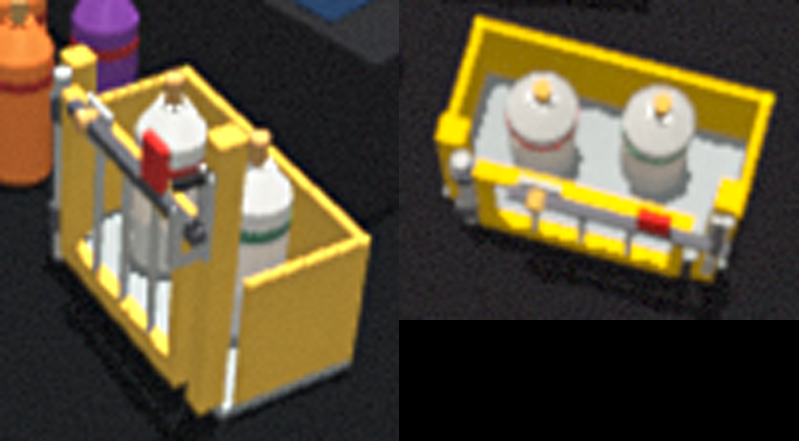

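The crop shows, in crop pixels:

| Feature | Side | Top |
|---|---|---|
| Red plate | (155,160) | (656,222) |
| Brass pivot | (80,117) | (537,200) |
| Catch post top | (227,135) | (732,192) |

The hinge is on the left, towards +y. Next I'll triangulate these points.

```bash
cat > h.py <<'E'
from plant import r
import cv2,numpy as np
from scipy.spatial.transform import Rotation as R
def ray(n,uv,st=None):
    c=r.camera_params(n)
    d=np.array([(uv[0]-c['cx'])/c['fx'],(uv[1]-c['cy'])/c['fy'],1.])
    if n=='wrist':
        T=np.eye(4);T[:3,:3]=R.from_quat(st['eef_rot']).as_matrix();T[:3,3]=st['tool_pos'];T=T@c['hand_eye'];return T[:3,3],T[:3,:3]@d
    return c['position'],R.from_quat(c['attitude']).as_matrix()@d
def atz(n,uv,z,st=None):
    p,d=ray(n,uv,st);return p+d*(z-p[2])/d[2]
def tri(*rs):
    A=0;b=0
    for p,d in rs:
        d=d/np.linalg.norm(d);M=np.eye(3)-np.outer(d,d);A=A+M;b=b+M@p
    x=np.linalg.solve(A,b);return x
def proj(n,P,st):
    c=r.camera_params(n)
    T=np.eye(4)
    if n=='wrist':
        T[:3,:3]=R.from_quat(st['eef_rot']).as_matrix();T[:3,3]=st['tool_pos'];T=T@c['hand_eye']
    else: T[:3,:3]=R.from_quat(c['attitude']).as_matrix();T[:3,3]=c['position']
    q=T[:3,:3].T@(np.asarray(P)-T[:3,3]);return np.array([c['fx']*q[0]/q[2]+c['cx'],c['fy']*q[1]/q[2]+c['cy']])
def bayfit(obs):  # obs: (cam,uv,bay point,state); fit x,y,yaw
    from scipy.optimize import least_squares
    def f(v):
        Rz=R.from_euler('z',v[2])
        return np.concatenate([proj(n,Rz.apply(P)+[v[0],v[1],0],s)-uv for n,uv,P,s in obs])
    o=least_squares(f,[.55,.05,-.2],loss='soft_l1');return o.x,f(o.x).reshape(-1,2)
E
python3 - <<'E'
from h import *
S=lambda a,b:(245+a/4.2,145+b/4.2)
T=lambda a,b:(212+(a-399)/4,125+b/4)
for k,s,t,z in (("plate",S(155,160),T(656,222),.24),("pivot",S(80,117),T(537,200),.2),("post",S(227,135),T(732,192),.278)):
    print(k,tri(ray('side',s),ray('top',t)),atz('side',s,z),atz('top',t,z))
o=[]
for s,t,P in ((S(155,160),T(656,222),(-.016,-.17,.235)),(S(80,117),T(537,200),(-.018,-.07,.203)),(S(227,135),T(732,192),(.008,-.223,.277))):
    o+= [('side',s,P,None),('top',t,P,None)]
print(*bayfit(o))
E
```

```text
plate [ 0.60280353 -0.05323434  0.23213871] [ 0.59694412 -0.06085217  0.24      ] [ 0.59980297 -0.05219133  0.24      ]
pivot [0.61881372 0.04657706 0.20829807] [0.62549415 0.0551865  0.2       ] [0.62157241 0.04636472 0.2       ]
post [ 0.61888778 -0.1094823   0.28047746] [ 0.62184349 -0.10743838  0.278     ] [ 0.61911419 -0.1093853   0.278     ]
[ 0.64906459  0.1123766  -0.16988911] [[-0.11482164 -0.96456411]
 [ 0.08405244 -1.04996441]
 [ 0.38428869  1.1675296 ]
 [-0.06830896  0.38316534]
 [-0.3249827   0.80586093]
 [-0.22266503  0.0253616 ]]
```

The bay fit is good, within about 1 px: the hinge is at (0.649, 0.112) and yaw is -0.17. I'll go above the plate with tool y along bay x.

```bash
cat >> h.py <<'E'
BAY=[.6491,.1124,-.170]
def target(th,ph,dz=.003,up=0,bay=None):
    """tool pose gripping plate at bar lift th, gate angle ph; dz grip above point; up: back off along world z"""
    x,y,w=bay or BAY
    e=.070+.100*np.cos(th)-(.017+dz)*np.sin(th)
    z=.201+.100*np.sin(th)+(.017+dz)*np.cos(th)
    G=R.from_euler('z',w-ph)
    p=np.array([x,y,0])+G.apply([-.016,-e,z+up])
    B=G*R.from_rotvec([-th,0,0])
    return p,B*R.from_matrix(np.array([[0,1,0],[1,0,0],[0,0,-1.]]))
def rel(p,Q,ref=None):
    s=r.get_state();p0,Q0=ref or (s['tool_pos'],R.from_quat(s['eef_rot']))
    return np.round((Q0.inv()*Q).as_rotvec(),3),np.round(Q0.inv().apply(p-p0),4)
E
python3 - <<'E'
from h import *
p,Q=target(0,0,up=.09);print(p,Q.as_quat(),rel(p,Q))
E
```

```text
[ 0.60456964 -0.05244249  0.311     ] [0.76458562 0.64452217 0.         0.        ] (array([-1.000e-03,  1.000e-03,  1.472e+00]), array([-0.5967, -0.5147, -0.0721]))
```

Call:
carry_out(
  plan=[
    {"rot": [0, 0, 0], "xyz": [0, 0, -0.04], "grip": 125},
    {"rot": [0, 0, 0.12], "xyz": [-0.026, -0.022, -0.072], "grip": 125},
    {"rot": [0, 0, 0.24], "xyz": [-0.057, -0.049, -0.072], "grip": 125},
    {"rot": [0, 0, 0.36], "xyz": [-0.088, -0.076, -0.072], "grip": 125},
    {"rot": [0, 0, 0.48], "xyz": [-0.119, -0.103, -0.072], "grip": 125},
    {"rot": [0, 0, 0.6], "xyz": [-0.15, -0.13, -0.072], "grip": 125},
    {"rot": [0, 0, 0.7], "xyz": [-0.18, -0.156, -0.072], "grip": 125},
    {"rot": [0, 0, 0.8], "xyz": [-0.21, -0.182, -0.072], "grip": 125},
  ],
)

```text
clock: 0.82
tool_pos: [0.3209, 0.3691, 0.3107]
eef_rot: [0.512, 0.859, -0.0, 0.0]
contact_force: [1.9, -0.1, 0.1]
opening: 0.514
finger_force: 0.0
```

```bash
python3 - <<'E'
from h import *
p,Q=target(0,0,up=.09);s=r.get_state();print(s['q'],s['tool_pos'],rel(p,Q))
E
```

```text
[-0.9591201   0.41384638  0.01401373  1.87213668 -0.00718406  0.85586581
 -0.44483607] [0.32085881 0.36910257 0.31074076] (array([0.   , 0.   , 0.667]), array([-5.058e-01,  4.850e-02, -1.000e-04]))
```

Call:
carry_out(
  plan=[
    {"rot": [0, 0, 0.1], "xyz": [-0.04, 0.004, 0], "grip": 125},
    {"rot": [0, 0, 0.2], "xyz": [-0.08, 0.008, 0], "grip": 125},
    {"rot": [0, 0, 0.3], "xyz": [-0.12, 0.012, 0], "grip": 125},
    {"rot": [0, 0, 0.4], "xyz": [-0.16, 0.016, 0], "grip": 125},
    {"rot": [0, 0, 0.5], "xyz": [-0.2, 0.02, 0], "grip": 125},
    {"rot": [0, 0, 0.6], "xyz": [-0.24, 0.024, 0], "grip": 125},
    {"rot": [0, 0, 0.667], "xyz": [-0.28, 0.028, 0], "grip": 125},
    {"rot": [0, 0, 0.667], "xyz": [-0.32, 0.032, 0], "grip": 125},
  ],
)

```text
clock: 1.48
tool_pos: [0.5027, 0.1046, 0.3106]
eef_rot: [0.764, 0.645, -0.0, -0.0]
contact_force: [0.9, 0.5, 0.1]
opening: 0.509
finger_force: 0.0
```

Call:
carry_out(
  plan=[
    {"rot": [0, 0, 0], "xyz": [-0.04, 0.004, 0], "grip": 125},
    {"rot": [0, 0, 0], "xyz": [-0.08, 0.008, 0], "grip": 125},
    {"rot": [0, 0, 0], "xyz": [-0.11, 0.012, 0], "grip": 125},
    {"rot": [0, 0, 0], "xyz": [-0.11, 0.012, 0], "grip": 125},
  ],
)

```text
clock: 1.82
tool_pos: [0.4949, -0.0124, 0.3109]
eef_rot: [0.767, 0.642, -0.002, 0.002]
contact_force: [0.0, 0.1, 0.5]
opening: 0.511
finger_force: 0.0
```

```bash
python3 - <<'E'
from h import *
s=r.get_state();p,Q=target(0,0,up=.09);print(s['q'],s['tool_pos'],rel(p,Q))
E
```

```text
[-0.22621316  0.4310878   0.2336013   1.86289361 -0.12186469  0.86220898
 -0.11040626] [ 0.49492923 -0.01242708  0.3108728 ] (array([ 0.   ,  0.004, -0.007]), array([-0.0201,  0.115 , -0.    ]))
```

Call:
carry_out(
  plan=[
    {"rot": [0, 0, -0.007], "xyz": [-0.007, 0.04, 0], "grip": 125},
    {"rot": [0, 0, -0.007], "xyz": [-0.014, 0.08, 0], "grip": 125},
    {"rot": [0, 0, -0.007], "xyz": [-0.02, 0.115, 0], "grip": 125},
    {"rot": [0, 0, -0.007], "xyz": [-0.02, 0.115, 0], "grip": 125},
    {"rot": [0, 0, -0.007], "xyz": [-0.02, 0.115, 0], "grip": 125},
  ],
)

```text
clock: 2.23
tool_pos: [0.6068, -0.043, 0.3096]
eef_rot: [0.761, 0.649, -0.0, -0.0]
contact_force: [-0.9, 0.3, 1.2]
opening: 0.509
finger_force: 0.0
```

```bash
python3 - <<'E'
from h import *
s=r.get_state();im=r.snapshot('wrist')[:,:,::-1]
p,Q=target(0,0,up=.09);print(s['q'],s['tool_pos'],rel(p,Q))
x,y,w=BAY
for P in ((-.016,-.17,.249),(-.018,-.07,.207),(-.016,-.23,.207)):
    print(proj('wrist',R.from_euler('z',w).apply(P)+[x,y,0],s))
cv2.imwrite('pics/w1.png',cv2.resize(im,(768,576)))
E
```

```text
[-0.1289723   0.59820965  0.22033108  1.53823263 -0.14458585  1.0221055
 -0.02865555] [ 0.60681673 -0.04300908  0.30960884] (array([-0.002, -0.   ,  0.012]), array([-0.0102,  0.0006, -0.0012]))
[254.43667442 224.18422573]
[253.30539853  72.99894487]
[253.62749267 270.9446339 ]
```

View pics/w1.png

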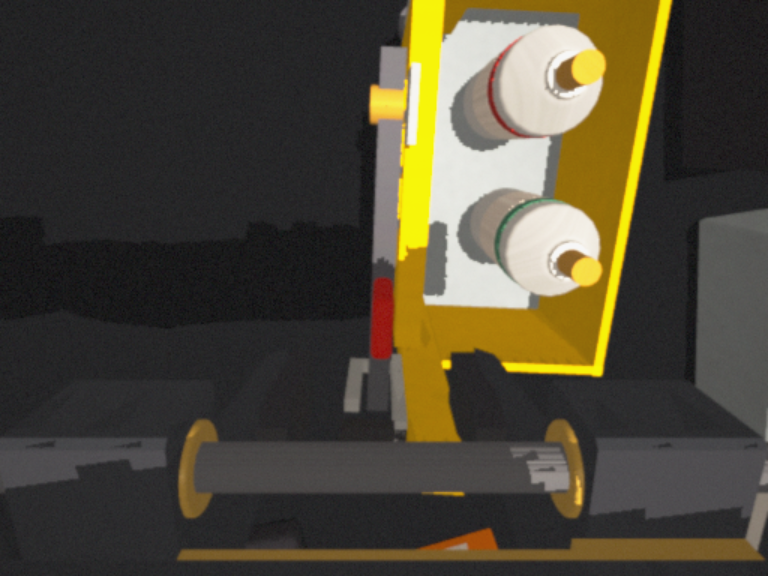

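The wrist view shows the plate's red region over rows 278–357 and columns 371–392 (scaled by 1.5), with brass at (388,104). I'll check those edges against the predictions.

```bash
python3 - <<'E'
from h import *
s=r.get_state()
x,y,w=BAY
for P in ((-.016,-.185,.249),(-.016,-.155,.249),(-.016,-.155,.207),(-.021,-.17,.249),(-.011,-.17,.249),(-.016,-.075,.207),(-.016,-.11,.207)):
    print(P,1.5*proj('wrist',R.from_euler('z',w).apply(P)+[x,y,0],s))
E
```

```text
(-0.016, -0.185, 0.249) [384.32160046 367.2290318 ]
(-0.016, -0.155, 0.249) [385.26793279 305.97298315]
(-0.016, -0.155, 0.207) [384.81128636 281.17080538]
(-0.021, -0.17, 0.249) [373.8348204  337.05151568]
(-0.011, -0.17, 0.249) [395.73639935 337.32322727]
(-0.016, -0.075, 0.207) [387.19282916 121.77896769]
(-0.016, -0.11, 0.207) [386.09674886 195.13740327]
```

```bash
python3 - <<'E'
from h import *
s=r.get_state()
im=cv2.imread('pics/w1.png')
for row in (150,170,190,210):
    print(row,' '.join(str(int(v)) for v in im[row-1:row+2,364:412:2].mean((0,2))))
hsv=cv2.cvtColor(im,cv2.COLOR_BGR2HSV);m=((hsv[...,0]<5)|(hsv[...,0]>175))&(hsv[...,1]>150)&(hsv[...,2]>90);m[:260]=0;m[:,:360]=0;m[:,400:]=0;m[370:]=0
ys,xs=np.nonzero(m);print(ys.min(),ys.max(),np.percentile(xs,[2,98]))
S=lambda a,b:(245+a/4.2,145+b/4.2)
T=lambda a,b:(212+(a-399)/4,125+b/4)
o=[]
for a,t,P in ((S(155,160),T(656,222),(-.016,-.17,.235)),(S(80,117),T(537,200),(-.018,-.07,.203)),(S(227,135),T(732,192),(.008,-.223,.277))):
    o+= [('side',a,P,None),('top',t,P,None)]
o+=[('wrist',(254.3,238),(-.016,-.185,.249),s),('wrist',(254.3,185.3),(-.016,-.155,.207),s),('wrist',(260.5,69.3),(-.016,-.07,.208),s)]
print(bayfit(o)); print(bayfit(o[-3:]))
E
```

```text
150 25 25 23 24 27 31 83 135 140 142 139 141 141 141 141 141 143 143 163 163 156 165 167 167
170 19 24 25 24 23 46 101 135 138 138 139 140 140 140 139 139 139 137 124 121 164 167 167 167
190 25 27 23 24 25 61 124 137 137 137 137 135 137 137 137 136 137 158 161 160 166 167 167 167
210 25 24 24 23 33 84 126 134 134 135 135 135 134 134 134 135 145 171 158 164 167 167 167 167
278 358 [372. 391.]
(array([ 0.65250113,  0.11420829, -0.19446544]), array([[-0.90324025, -1.33410114],
       [-0.83823721, -0.93217358],
       [ 0.28730488,  0.60338872],
       [-0.80168184, -0.19867564],
       [-1.41373661,  0.65879649],
       [-1.08096393,  0.57583183],
       [-0.1488544 ,  3.10608842],
       [ 1.35825283, -1.26177101],
       [-0.31844158,  0.37101853]]))
(array([ 0.65289032,  0.1144176 , -0.19797118]), array([[-0.57236732,  2.64509419],
       [ 1.12017528, -1.68245262],
       [-0.16454878, -0.1259874 ]]))
```

```bash
sed -i 's/^BAY=.*/BAY=[.6525,.1142,-.193]/' h.py; python3 - <<'E'
from h import *
s=r.get_state()
x,y,w=BAY
for P in ((-.016,-.185,.249),(-.016,-.155,.207),(-.016,-.075,.207),(-.016,-.11,.207)):
    print(P,1.5*proj('wrist',R.from_euler('z',w).apply(P)+[x,y,0],s))
for u in (.05,0): print(rel(*target(0,0,up=u)))
E
```

```text
(-0.016, -0.185, 0.249) [381.80960016 361.74202452]
(-0.016, -0.155, 0.207) [383.91505432 276.13068293]
(-0.016, -0.075, 0.207) [390.03006041 115.81531452]
(-0.016, -0.11, 0.207) [387.21529148 189.60930775]
(array([-0.002, -0.   ,  0.035]), array([-0.0074, -0.0001,  0.0388]))
(array([-0.002, -0.   ,  0.035]), array([-0.0074, -0.    ,  0.0888]))
```

Call:
carry_out(
  plan=[
    {"rot": [-0.002, 0, 0.035], "xyz": [-0.007, 0, 0.01], "grip": 125},
    {"rot": [-0.002, 0, 0.035], "xyz": [-0.007, 0, 0.035], "grip": 125},
    {"rot": [-0.002, 0, 0.035], "xyz": [-0.007, 0, 0.06], "grip": 125},
    {"rot": [-0.002, 0, 0.035], "xyz": [-0.007, 0, 0.075], "grip": 125},
    {"rot": [-0.002, 0, 0.035], "xyz": [-0.007, 0, 0.088], "grip": 125},
    {"rot": [-0.002, 0, 0.035], "xyz": [-0.007, 0, 0.088], "grip": 125},
    {"rot": [-0.002, 0, 0.035], "xyz": [-0.007, 0, 0.088], "grip": 125},
  ],
)

```text
clock: 2.87
tool_pos: [0.6037, -0.0487, 0.2227]
eef_rot: [0.772, 0.636, 0.0, -0.0]
contact_force: [0.3, -0.0, 0.3]
opening: 0.506
finger_force: 0.0
```

```bash
python3 - <<'E'
from h import *
s=r.get_state();im=r.snapshot('wrist')[:,:,::-1]
print(s['q'],s['tool_pos'],rel(*target(0,0)),s['contact_force'])
x,y,w=BAY
for P in ((-.016,-.185,.249),(-.016,-.155,.249),(-.016,-.155,.207)):
    print(P,1.5*proj('wrist',R.from_euler('z',w).apply(P)+[x,y,0],s))
cv2.imwrite('pics/w2.png',cv2.resize(im,(768,576)))
E
```

```text
[-0.10900403  0.68830599  0.20148935  1.65683001 -0.17630548  0.81422153
 -0.02282946] [ 0.60368197 -0.04872392  0.22270397] (array([ 0.002, -0.001,  0.001]), array([-0.0006, -0.0003,  0.0025])) [ 0.27392598 -0.04149642  0.30884355]
(-0.016, -0.185, 0.249) [386.47013923 468.58202937]
(-0.016, -0.155, 0.249) [386.93535136 373.65012703]
(-0.016, -0.155, 0.207) [385.6080867 320.528938 ]
```

View pics/w2.png

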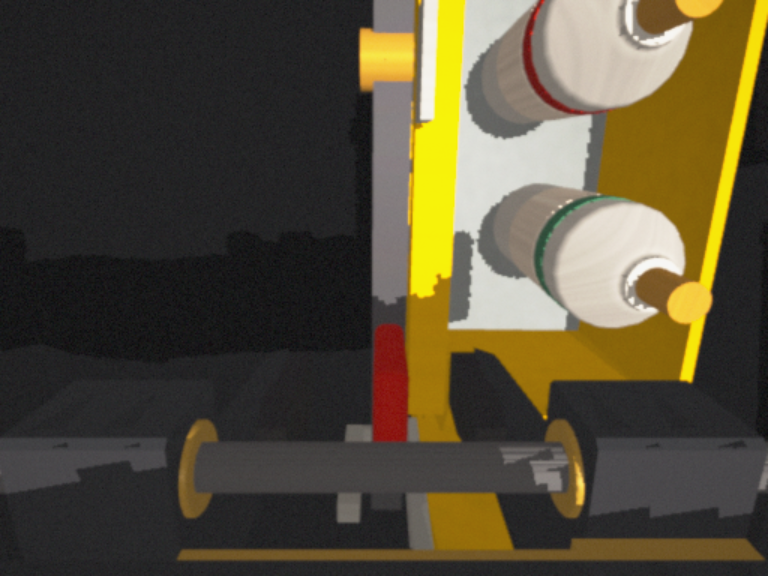

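The plate is centred at column 390 (about 1 mm off) and the bar runs straight up the image, so yaw is good. Now I'll close on the plate.

Call:
carry_out(
  plan=[
    {"rot": [0, 0, 0], "xyz": [0, 0.001, 0.001], "grip": 140},
    {"rot": [0, 0, 0], "xyz": [0, 0.001, 0.001], "grip": 180},
    {"rot": [0, 0, 0], "xyz": [0, 0.001, 0.001], "grip": 210},
    {"rot": [0, 0, 0], "xyz": [0, 0.001, 0.001], "grip": 225},
    {"rot": [0, 0, 0], "xyz": [0, 0.001, 0.001], "grip": 240},
    {"rot": [0, 0, 0], "xyz": [0, 0.001, 0.001], "grip": 255},
    {"rot": [0, 0, 0], "xyz": [0, 0.001, 0.001], "grip": 255},
    {"rot": [0, 0, 0], "xyz": [0, 0.001, 0.001], "grip": 255},
  ],
  squeeze=15,
)

```text
clock: 3.58
tool_pos: [0.6062, -0.05, 0.2219]
eef_rot: [0.772, 0.636, 0.001, 0.001]
contact_force: [0.4, 0.0, 0.9]
opening: 0.114
finger_force: 15.0
```

Gripped: opening is 10 mm, as expected. First lift stage, up to θ=0.08, which is below the lowest possible roof. I'll also get a rough catch height from the earlier side picture.

Call:
carry_out(
  plan=[
    {"rot": [0, -0.01, 0], "xyz": [0.0002, 0, -0.001], "grip": 255},
    {"rot": [0, -0.02, 0], "xyz": [0.0004, 0, -0.002], "grip": 255},
    {"rot": [0, -0.03, 0], "xyz": [0.0007, 0, -0.003], "grip": 255},
    {"rot": [0, -0.04, 0], "xyz": [0.0009, 0, -0.004], "grip": 255},
    {"rot": [0, -0.05, 0], "xyz": [0.0012, 0, -0.005], "grip": 255},
    {"rot": [0, -0.065, 0], "xyz": [0.0016, 0, -0.0065], "grip": 255},
    {"rot": [0, -0.08, 0], "xyz": [0.002, 0, -0.008], "grip": 255},
    {"rot": [0, -0.08, 0], "xyz": [0.002, 0, -0.008], "grip": 255},
  ],
)

```text
clock: 4.25
tool_pos: [0.6063, -0.048, 0.23]
eef_rot: [0.771, 0.636, -0.031, 0.027]
contact_force: [0.2, -1.2, -1.0]
opening: 0.111
finger_force: 15.0
```

```bash
python3 - <<'E'
from h import *
x,y,w=BAY
for z in (.195,.205,.215,.225,.235,.245,.255,.265,.278):
  print(z,*[np.round(4.2*(proj('side',R.from_euler('z',w).apply((a,-.223,z))+[x,y,0],None)-[245,145])) for a in (-.002,-.03)])
im=cv2.imread('pics/side0.png')[178:218,272:308]
cv2.imwrite('pics/c2.png',cv2.resize(im,None,fx=14,fy=14,interpolation=cv2.INTER_CUBIC))
E
```

```text
0.195 [203. 229.] [171. 241.]
0.205 [204. 219.] [172. 231.]
0.215 [205. 209.] [172. 221.]
0.225 [205. 198.] [173. 210.]
0.235 [206. 188.] [174. 199.]
0.245 [207. 177.] [174. 189.]
0.255 [208. 166.] [175. 178.]
0.265 [209. 155.] [176. 167.]
0.278 [210. 141.] [177. 152.]
```

View pics/c2.png

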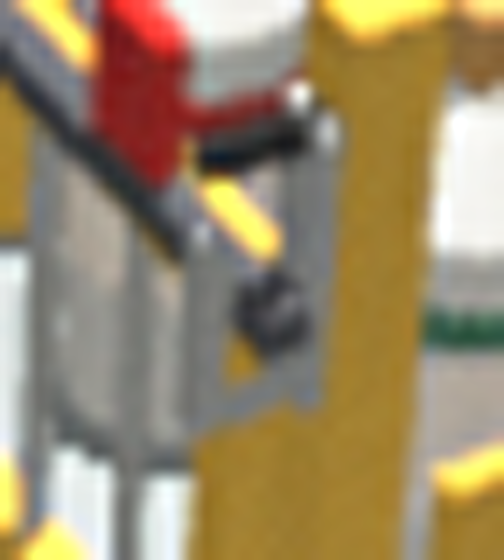

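The roof underside in the picture is at about z≈0.247 and the lip top at about z≈0.229, so I expect touch near θ≈0.26. I'll lift to 0.19, then feel in small steps.

Call:
carry_out(
  plan=[
    {"rot": [0, -0.015, 0], "xyz": [0.0003, 0, -0.0015], "grip": 255},
    {"rot": [0, -0.03, 0], "xyz": [0.0007, 0, -0.003], "grip": 255},
    {"rot": [0, -0.045, 0], "xyz": [0.001, 0, -0.0045], "grip": 255},
    {"rot": [0, -0.06, 0], "xyz": [0.0014, 0, -0.006], "grip": 255},
    {"rot": [0, -0.075, 0], "xyz": [0.0019, 0, -0.0074], "grip": 255},
    {"rot": [0, -0.09, 0], "xyz": [0.0023, 0, -0.0089], "grip": 255},
    {"rot": [0, -0.1, 0], "xyz": [0.0026, 0, -0.0099], "grip": 255},
    {"rot": [0, -0.1, 0], "xyz": [0.0026, 0, -0.0099], "grip": 255},
  ],
)

```text
clock: 4.92
tool_pos: [0.6069, -0.0447, 0.2395]
eef_rot: [0.769, 0.633, -0.069, 0.058]
contact_force: [-0.1, -1.7, -1.0]
opening: 0.11
finger_force: 15.0
```

Call:
carry_out(
  plan=[
    {"rot": [0, -0.005, 0], "xyz": [0.0001, 0, -0.0005], "grip": 255},
    {"rot": [0, -0.01, 0], "xyz": [0.0002, 0, -0.001], "grip": 255},
    {"rot": [0, -0.01, 0], "xyz": [0.0002, 0, -0.001], "grip": 255},
  ],
)

```text
clock: 5.17
tool_pos: [0.607, -0.0444, 0.2404]
eef_rot: [0.769, 0.633, -0.073, 0.061]
contact_force: [0.3, -1.2, -1.6]
opening: 0.108
finger_force: 15.0
```

Call:
carry_out(
  plan=[
    {"rot": [0, -0.005, 0], "xyz": [0.0001, 0, -0.0005], "grip": 255},
    {"rot": [0, -0.01, 0], "xyz": [0.0002, 0, -0.001], "grip": 255},
    {"rot": [0, -0.01, 0], "xyz": [0.0002, 0, -0.001], "grip": 255},
  ],
)

```text
clock: 5.42
tool_pos: [0.6071, -0.0439, 0.2413]
eef_rot: [0.768, 0.633, -0.077, 0.064]
contact_force: [1.0, -2.1, -1.3]
opening: 0.116
finger_force: 15.0
```

Call:
carry_out(
  plan=[
    {"rot": [0, -0.005, 0], "xyz": [0.0001, 0, -0.0005], "grip": 255},
    {"rot": [0, -0.01, 0], "xyz": [0.0002, 0, -0.001], "grip": 255},
    {"rot": [0, -0.01, 0], "xyz": [0.0002, 0, -0.001], "grip": 255},
  ],
)

```text
clock: 5.67
tool_pos: [0.6071, -0.0435, 0.2423]
eef_rot: [0.768, 0.632, -0.08, 0.068]
contact_force: [0.9, -1.4, -1.6]
opening: 0.112
finger_force: 15.0
```

θ=0.21; single small steps from here.

Call:
carry_out(
  plan=[
    {"rot": [0, -0.005, 0], "xyz": [0.0001, 0, -0.0005], "grip": 255},
    {"rot": [0, -0.01, 0], "xyz": [0.0002, 0, -0.001], "grip": 255},
    {"rot": [0, -0.01, 0], "xyz": [0.0002, 0, -0.001], "grip": 255},
  ],
)

```text
clock: 5.92
tool_pos: [0.6072, -0.0431, 0.2432]
eef_rot: [0.767, 0.632, -0.084, 0.071]
contact_force: [0.6, -1.2, -1.1]
opening: 0.117
finger_force: 15.0
```

Call:
carry_out(
  plan=[
    {"rot": [0, -0.005, 0], "xyz": [0.0001, 0, -0.0005], "grip": 255},
    {"rot": [0, -0.01, 0], "xyz": [0.0002, 0, -0.001], "grip": 255},
    {"rot": [0, -0.01, 0], "xyz": [0.0002, 0, -0.001], "grip": 255},
  ],
)

```text
clock: 6.17
tool_pos: [0.6072, -0.0429, 0.2438]
eef_rot: [0.767, 0.631, -0.088, 0.074]
contact_force: [1.7, -2.2, -3.3]
opening: 0.114
finger_force: 15.0
```

Call:
carry_out(
  plan=[
    {"rot": [0, -0.004, 0], "xyz": [0.0001, 0, -0.0004], "grip": 255},
    {"rot": [0, -0.004, 0], "xyz": [0.0001, 0, -0.0004], "grip": 255},
  ],
)

```text
clock: 6.33
tool_pos: [0.6072, -0.0429, 0.2439]
eef_rot: [0.767, 0.631, -0.09, 0.075]
contact_force: [2.3, -4.2, -6.9]
opening: 0.113
finger_force: 15.0
```

Touch confirmed: the force rises while the TCP stays put, and the roof load is about 4 N. Now back down to roughly 2.5–3 mm under the roof.

Call:
carry_out(
  plan=[
    {"rot": [0, 0.008, 0], "xyz": [-0.0002, 0, 0.0008], "grip": 255},
    {"rot": [0, 0.016, 0], "xyz": [-0.0003, 0, 0.0016], "grip": 255},
    {"rot": [0, 0.024, 0], "xyz": [-0.0005, 0, 0.0024], "grip": 255},
    {"rot": [0, 0.024, 0], "xyz": [-0.0005, 0, 0.0024], "grip": 255},
    {"rot": [0, 0.024, 0], "xyz": [-0.0005, 0, 0.0024], "grip": 255},
  ],
)

```text
clock: 6.75
tool_pos: [0.6071, -0.0434, 0.2424]
eef_rot: [0.768, 0.632, -0.08, 0.067]
contact_force: [0.2, -1.1, -2.6]
opening: 0.11
finger_force: 15.0
```

```bash
cat >> h.py <<'E'
def swing(th,ph0,dphs,p,bay=None,dxy=(0,0)):
    """relative rows for gate swing from actual pose"""
    x,y,w=bay or BAY
    s=r.get_state();Q0=R.from_quat(s['eef_rot']);p0=s['tool_pos'];c=np.array([x,y,0])
    for d in dphs:
        G=R.from_euler('z',-d);pp=c+G.apply(p0-c);print(d,*rel(pp,G*Q0))
E
python3 - <<'E'
from h import *
s=r.get_state();print(s['contact_force'],s['q'],rel(*target(.21,0,dz=.004)))
x,y,w=BAY
print('gate-frame pos',R.from_euler('z',-w).apply(s['tool_pos']-[x,y,0]))
swing(0,0,[.01,.02,.03,.05,.07,.1,.14,.18],0)
E
```

```text
[ 0.17205347 -1.09655347 -2.60902473] [-0.30642851  0.7101433   0.35718336  1.60332133 -0.03232987  0.90459414
 -0.1983226 ] (array([ 0.002, -0.001, -0.001]), array([-0.    , -0.0017, -0.    ]))
gate-frame pos [-0.01430694 -0.16342561  0.24236761]
0.01 [ 0.002 -0.     0.01 ] [ 0.0001 -0.0016 -0.    ]
0.02 [ 0.004 -0.     0.02 ] [ 0.0003 -0.0033 -0.0001]
0.03 [ 0.006 -0.     0.029] [ 0.0005 -0.0049 -0.0001]
0.05 [ 0.01  -0.     0.049] [ 0.0009 -0.0082 -0.0002]
0.07 [ 0.015 -0.     0.068] [ 0.0014 -0.0114 -0.0003]
0.1 [ 0.021 -0.     0.098] [ 0.0022 -0.0162 -0.0005]
0.14 [ 0.029 -0.     0.137] [ 0.0035 -0.0227 -0.0008]
0.18 [ 0.037 -0.     0.176] [ 0.0051 -0.029  -0.0011]
```

Call:
carry_out(
  plan=[
    {"rot": [0, 0.006, 0], "xyz": [-0.0001, 0, 0.0006], "grip": 255},
    {"rot": [0, 0.006, 0], "xyz": [-0.0001, 0, 0.0006], "grip": 255},
    {"rot": [0.002, 0.006, 0.01], "xyz": [0, -0.0016, 0.0006], "grip": 255},
    {"rot": [0.004, 0.006, 0.02], "xyz": [0.0002, -0.0033, 0.0006], "grip": 255},
    {"rot": [0.006, 0.006, 0.029], "xyz": [0.0004, -0.0049, 0.0006], "grip": 255},
    {"rot": [0.006, 0.006, 0.029], "xyz": [0.0004, -0.0049, 0.0006], "grip": 255},
  ],
)

```text
clock: 7.25
tool_pos: [0.6021, -0.0422, 0.2416]
eef_rot: [0.777, 0.621, -0.079, 0.064]
contact_force: [0.1, -2.2, -0.7]
opening: 0.108
finger_force: 15.0
```

```bash
python3 - <<'E'
from h import *
s=r.get_state();print(s['contact_force'],s['tool_pos'])
x,y,w=BAY
swing(0,0,[.02,.04,.06,.08,.1,.12,.14],0)
E
```

```text
[ 0.08637353 -2.15455743 -0.66793224] [ 0.60207821 -0.0422068   0.2415784 ]
0.02 [ 0.004 -0.     0.02 ] [ 0.0003 -0.0033 -0.0001]
0.04 [ 0.008 -0.     0.039] [ 0.0007 -0.0065 -0.0002]
0.06 [ 0.012 -0.     0.059] [ 0.0011 -0.0098 -0.0003]
0.08 [ 0.016 -0.     0.078] [ 0.0016 -0.013  -0.0004]
0.1 [ 0.02  -0.     0.098] [ 0.0022 -0.0163 -0.0005]
0.12 [ 0.024 -0.     0.118] [ 0.0029 -0.0195 -0.0006]
0.14 [ 0.028 -0.     0.137] [ 0.0035 -0.0227 -0.0008]
```

Moving freely: the forces are tiny. I'll keep swinging.

Call:
carry_out(
  plan=[
    {"rot": [0.004, 0, 0.02], "xyz": [0.0003, -0.0033, -0.0001], "grip": 255},
    {"rot": [0.008, 0, 0.039], "xyz": [0.0007, -0.0065, -0.0002], "grip": 255},
    {"rot": [0.012, 0, 0.059], "xyz": [0.0011, -0.0098, -0.0003], "grip": 255},
    {"rot": [0.016, 0, 0.078], "xyz": [0.0016, -0.013, -0.0004], "grip": 255},
    {"rot": [0.02, 0, 0.098], "xyz": [0.0022, -0.0163, -0.0005], "grip": 255},
    {"rot": [0.024, 0, 0.118], "xyz": [0.0029, -0.0195, -0.0006], "grip": 255},
    {"rot": [0.028, 0, 0.137], "xyz": [0.0035, -0.0227, -0.0008], "grip": 255},
    {"rot": [0.028, 0, 0.137], "xyz": [0.0035, -0.0227, -0.0008], "grip": 255},
  ],
)

```text
clock: 7.92
tool_pos: [0.5804, -0.033, 0.2414]
eef_rot: [0.819, 0.565, -0.083, 0.058]
contact_force: [1.0, -0.1, -2.0]
opening: 0.106
finger_force: 15.0
```

```bash
python3 - <<'E'
from h import *
s=r.get_state();print(s['contact_force'],s['tool_pos'],s['q'])
x,y,w=BAY
v=R.from_euler('z',-w).apply(s['tool_pos']-[x,y,0]);print(v,np.hypot(v[0],v[1]))
swing(0,0,[.05,.1,.15,.2,.25,.3,.35],0)
E
```

```text
[ 1.00412961 -0.07648812 -2.01171441] [ 0.58044555 -0.03302605  0.24138904] [-0.3468213   0.69651333  0.40166402  1.65508948 -0.08241447  0.90877656
 -0.33232463]
[-0.04247808 -0.15831287  0.24138904] 0.16391263669583875
0.05 [ 0.01  -0.     0.049] [ 0.0009 -0.0081 -0.0002]
0.1 [ 0.02  -0.     0.098] [ 0.0023 -0.0162 -0.0005]
0.15 [ 0.03  -0.     0.147] [ 0.004  -0.0242 -0.0009]
0.2 [ 0.04  -0.     0.196] [ 0.0061 -0.0321 -0.0013]
0.25 [ 0.05  -0.     0.245] [ 0.0086 -0.0399 -0.0018]
0.3 [ 0.061 -0.     0.294] [ 0.0115 -0.0476 -0.0024]
0.35 [ 0.071 -0.     0.343] [ 0.0147 -0.0551 -0.0031]
```

Call:
carry_out(
  plan=[
    {"rot": [0.01, 0, 0.049], "xyz": [0.0009, -0.0081, -0.0002], "grip": 255},
    {"rot": [0.02, 0, 0.098], "xyz": [0.0023, -0.0162, -0.0005], "grip": 255},
    {"rot": [0.03, 0, 0.147], "xyz": [0.004, -0.0242, -0.0009], "grip": 255},
    {"rot": [0.04, 0, 0.196], "xyz": [0.0061, -0.0321, -0.0013], "grip": 255},
    {"rot": [0.05, 0, 0.245], "xyz": [0.0086, -0.0399, -0.0018], "grip": 255},
    {"rot": [0.061, 0, 0.294], "xyz": [0.0115, -0.0476, -0.0024], "grip": 255},
    {"rot": [0.071, 0, 0.343], "xyz": [0.0147, -0.0551, -0.0031], "grip": 255},
    {"rot": [0.071, 0, 0.343], "xyz": [0.0147, -0.0551, -0.0031], "grip": 255},
  ],
)

```text
clock: 8.58
tool_pos: [0.5347, 0.0017, 0.2412]
eef_rot: [0.905, 0.414, -0.091, 0.042]
contact_force: [2.3, 2.3, -2.8]
opening: 0.113
finger_force: 15.0
```

```bash
python3 - <<'E'
from h import *
s=r.get_state();print(s['contact_force'],s['moment'],s['tool_pos'],s['q'])
x,y,w=BAY
v=R.from_euler('z',-w).apply(s['tool_pos']-[x,y,0]);print(v,np.hypot(v[0],v[1]),(R.from_euler('z',-w)*R.from_quat(s['eef_rot'])).as_matrix()[:,1])
E
```

```text
[ 2.33652675  2.32038071 -2.78582443] [ 0.47519529 -0.71272411 -0.09863663] [0.53465283 0.00168638 0.24120069] [-0.44735606  0.68065123  0.49162639  1.73340676 -0.19059528  0.93715332
 -0.61975261]
[-0.09407857 -0.13302817  0.24120069] 0.16293333428024145 [ 8.68237689e-01 -4.96147824e-01  8.07287773e-04]
```

Call:
carry_out(
  plan=[
    {"rot": [0.01, 0, 0.049], "xyz": [0.001, -0.0081, -0.0002], "grip": 255},
    {"rot": [0.02, 0, 0.098], "xyz": [0.0025, -0.0162, -0.0005], "grip": 255},
    {"rot": [0.03, 0, 0.147], "xyz": [0.0044, -0.0242, -0.0009], "grip": 255},
    {"rot": [0.04, 0, 0.196], "xyz": [0.0066, -0.0321, -0.0013], "grip": 255},
    {"rot": [0.05, 0, 0.245], "xyz": [0.0092, -0.0399, -0.0018], "grip": 255},
    {"rot": [0.061, 0, 0.294], "xyz": [0.0123, -0.0476, -0.0024], "grip": 255},
    {"rot": [0.071, 0, 0.343], "xyz": [0.0157, -0.0551, -0.0031], "grip": 255},
    {"rot": [0.071, 0, 0.343], "xyz": [0.0157, -0.0551, -0.0031], "grip": 255},
  ],
)

```text
clock: 9.25
tool_pos: [0.5041, 0.0491, 0.2411]
eef_rot: [0.963, 0.251, -0.097, 0.026]
contact_force: [2.9, 0.2, -3.4]
opening: 0.111
finger_force: 15.0
```

```bash
cat > st.py <<'E'
from h import *
s=r.get_state();print(s['contact_force'],s['moment'],s['tool_pos'],s['q'])
x,y,w=BAY
v=R.from_euler('z',-w).apply(s['tool_pos']-[x,y,0]);M=(R.from_euler('z',-w)*R.from_quat(s['eef_rot'])).as_matrix()[:,1]
print(v,np.hypot(v[0],v[1]),'yaw',np.arctan2(-M[1],M[0]),'gate',np.arctan2(-v[0],-v[1])-np.arctan2(.016,.1634))
E
python3 st.py
```

```text
[ 2.91925492  0.2261954  -3.40247612] [ 0.26067327 -0.74769352 -0.13255259] [0.50406007 0.04914031 0.24111433] [-0.55145229  0.68198968  0.5726148   1.77385049 -0.31431844  0.98148157
 -0.91312812]
[-0.13320517 -0.09232312  0.24111433] 0.16207151679049267 yaw 0.8682347686287475 gate 0.8671152447178925
```

Call:
carry_out(
  plan=[
    {"rot": [0.01, 0, 0.049], "xyz": [0.001, -0.0081, -0.0002], "grip": 255},
    {"rot": [0.02, 0, 0.098], "xyz": [0.0025, -0.0162, -0.0005], "grip": 255},
    {"rot": [0.03, 0, 0.147], "xyz": [0.0044, -0.0242, -0.0009], "grip": 255},
    {"rot": [0.04, 0, 0.196], "xyz": [0.0066, -0.0321, -0.0013], "grip": 255},
    {"rot": [0.05, 0, 0.245], "xyz": [0.0092, -0.0399, -0.0018], "grip": 255},
    {"rot": [0.061, 0, 0.294], "xyz": [0.0123, -0.0476, -0.0024], "grip": 255},
    {"rot": [0.071, 0, 0.343], "xyz": [0.0157, -0.0551, -0.0031], "grip": 255},
    {"rot": [0.071, 0, 0.343], "xyz": [0.0157, -0.0551, -0.0031], "grip": 255},
  ],
)

```text
clock: 9.92
tool_pos: [0.4912, 0.1044, 0.241]
eef_rot: [0.992, 0.079, -0.1, 0.008]
contact_force: [2.0, 0.1, -1.3]
opening: 0.111
finger_force: 15.0
```

```bash
python3 st.py
```

```text
[ 1.95176465  0.07357438 -1.30403612] [ 0.02898587 -0.59421461 -0.10050012] [0.49124109 0.1044148  0.24098662] [-0.64831394  0.70189658  0.6461083   1.77358266 -0.44941596  1.03810856
 -1.21352723]
[-0.15638801 -0.04053363  0.24098662] 0.16155551633767276 yaw 1.2179410588246626 gate 1.2195825286302726
```

Call:
carry_out(
  plan=[
    {"rot": [0.01, 0, 0.049], "xyz": [0.001, -0.0081, -0.0002], "grip": 255},
    {"rot": [0.02, 0, 0.098], "xyz": [0.0025, -0.0162, -0.0005], "grip": 255},
    {"rot": [0.03, 0, 0.147], "xyz": [0.0044, -0.0242, -0.0009], "grip": 255},
    {"rot": [0.04, 0, 0.196], "xyz": [0.0066, -0.0321, -0.0013], "grip": 255},
    {"rot": [0.05, 0, 0.245], "xyz": [0.0092, -0.0399, -0.0018], "grip": 255},
    {"rot": [0.061, 0, 0.294], "xyz": [0.0123, -0.0476, -0.0024], "grip": 255},
    {"rot": [0.071, 0, 0.343], "xyz": [0.0157, -0.0551, -0.0031], "grip": 255},
    {"rot": [0.071, 0, 0.343], "xyz": [0.0157, -0.0551, -0.0031], "grip": 255},
  ],
)

```text
clock: 10.58
tool_pos: [0.498, 0.161, 0.2409]
eef_rot: [0.99, -0.094, -0.1, -0.01]
contact_force: [0.1, -0.4, -0.3]
opening: 0.113
finger_force: 15.0
```

```bash
python3 st.py
```

```text
[ 0.06442524 -0.35986682 -0.27499845] [-0.11986327 -0.09585167 -0.09719674] [0.4980094  0.16100682 0.24088343] [-0.72644611  0.7405049   0.71507282  1.73265191 -0.5879951   1.10174209
 -1.52165997]
[-0.16059995  0.01630584  0.24088343] 0.16142560030047182 yaw 1.5679228798346903 gate 1.5743723600763213
```

The gate is at about 1.57 rad. Release, then back off along the fingers.

Call:
carry_out(
  plan=[
    {"rot": [0, 0, 0], "xyz": [0, 0, 0], "grip": 200},
    {"rot": [0, 0, 0], "xyz": [0, 0, 0], "grip": 150},
    {"rot": [0, 0, 0], "xyz": [0, 0, 0], "grip": 125},
    {"rot": [0, 0, 0], "xyz": [0, 0, 0], "grip": 125},
    {"rot": [0, 0, 0], "xyz": [0, 0, 0], "grip": 125},
    {"rot": [0, 0, 0], "xyz": [0, 0, 0], "grip": 125},
  ],
)

```text
clock: 11.08
tool_pos: [0.4979, 0.1605, 0.241]
eef_rot: [0.99, -0.096, -0.1, -0.01]
contact_force: [-0.2, 0.9, -0.4]
opening: 0.508
finger_force: 0.0
```

Call:
carry_out(
  plan=[
    {"rot": [0, 0, 0], "xyz": [0, 0, -0.01], "grip": 125},
    {"rot": [0, 0, 0], "xyz": [0, 0, -0.03], "grip": 125},
    {"rot": [0, 0, 0], "xyz": [0, 0, -0.06], "grip": 125},
    {"rot": [0, 0, 0], "xyz": [0, 0, -0.09], "grip": 125},
    {"rot": [0, 0, 0], "xyz": [0, 0, -0.12], "grip": 125},
    {"rot": [0, 0, 0], "xyz": [0, 0, -0.15], "grip": 125},
    {"rot": [0, 0, 0], "xyz": [0, 0, -0.15], "grip": 125},
    {"rot": [0, 0, 0], "xyz": [0, 0, -0.15], "grip": 125},
  ],
)

```text
clock: 11.75
tool_pos: [0.5285, 0.1543, 0.3897]
eef_rot: [0.99, -0.096, -0.098, -0.01]
contact_force: [-0.5, -0.9, -1.0]
opening: 0.513
finger_force: 0.0
```

```bash
python3 - <<'E'
from h import *
s=r.get_state();print(s['contact_force'])
a=r.snapshot('side')[:,:,::-1];b=r.snapshot('top')[:,:,::-1];w=r.snapshot('wrist')[:,:,::-1]
a=cv2.resize(a[130:270,190:340],(400,373),interpolation=cv2.INTER_CUBIC)
w=cv2.resize(w,(400,300))
c=np.zeros((593,800,3),np.uint8);c[:373,:400]=a;c[:300,400:]=w
b=cv2.resize(b[110:220,120:320],(520,286))[:220];c[373:,:520]=b
cv2.imwrite('pics/end.png',c)
E
```

```text
[-0.53992101 -0.87026307 -0.99286846]
```

View pics/end.png

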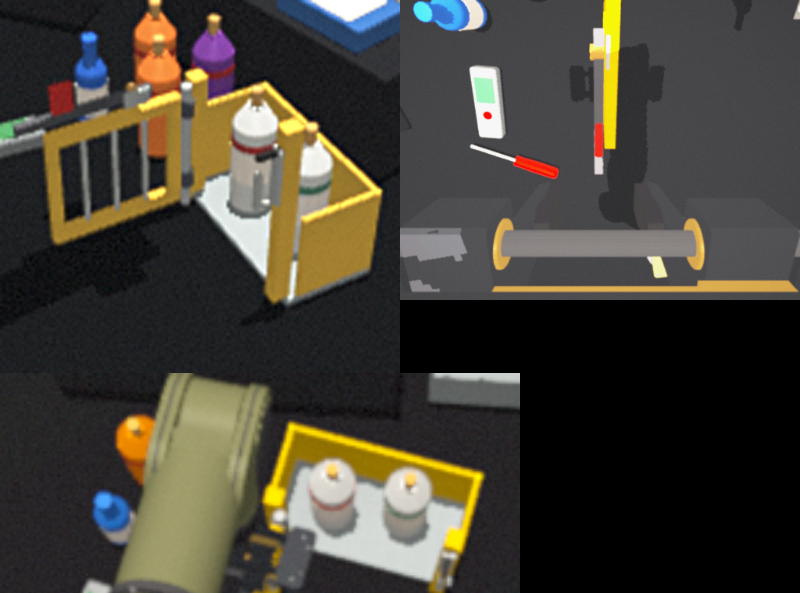

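The final picture shows the gate square to the bay. The bar is back down parallel to the gate top, with the plate at (60,97) in the side crop. Cylinders and bystanders are in place and the gripper is clear, so I'm handing in.

```bash
python3 -c "
from plant import r
print(r.finish_job())"
```

```text
the job is handed in; nothing more can be done
None
```

The bay is open and the job is handed in: I lifted the bar to a light roof touch (about 4 N), lowered it 2–3 mm, swung the gate to about 90°, and released it so the bar dropped back level, with nothing else seen to move.

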